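# Tighten a pump down crisscross on its test stand and start the run

## Robot

A 6-joint arm with a two-finger parallel gripper is mounted at the origin on the work surface. World frame = base frame: x ahead of the robot, y to its left, z up, the work surface at z = 0. Lengths are in m, angles in rad, forces in N, time in s.
With the tool pointing down it reaches from about 0.375 to 0.9 m from the base axis. Payload 3.1 kg.
Tool frame: the origin (TCP) lies between the finger pads; the fingertips stand 8 mm ahead of it and the grasp point (between the pads) lies 11 mm behind it; z points along the fingers, y is the line along which they close (so a half turn about z gives the same grasp; the last joint's range is limited). The gripper opens to 87 mm and grips with 3 to 60 N. Pads are 19 mm wide; open, the fingers measure 117 mm over their backs; the gripper's body (75 mm by 190 mm) begins 51 mm behind the grasp point.
Start: joints at [-1.393, 0.527, 1.433, -0, 1.181, -0.178], TCP at [0.218, -0.586, 0.231] pointing down, gripper open.
Joint ranges: [-3.08, 3.08], [-0.75, 2.2], [0.22, 2.44], [-1.43, 4.57], [0, 2.65], [-2.85, 2.85]. Speed limits (rad/s): [2.79, 2.79, 3.14, 3.14, 3.14, 3.14].

## Interface

Orientations are given as a unit quaternion [x, y, z, w].
In Python, from rig import robot, vision, job gives the robot as it stands.
- The arm moves only by the shell command python3 -m handwheel 'ROWS' [OPENING] [FORCE]. ROWS is JSON, a list of rows, each a list of 4 numbers: the shift along the tool's x, y, z as a fraction of full scale, then the turn about the tool's z as a fraction of full scale. A call has 1 to 20 rows; each row is the pose to reach, as a shift and turn from the pose commanded when the call began, along the tool's axes at that moment, turning the shorter way round; what a row does not reach only later rows make up. Full scale, the value 1, is 300 mm for a shift and 2 pi rad for a turn. A row lasts 1/12 s, in which the tool goes at most 41.7 mm and 7.16 degrees, less where a joint would pass 70% of its speed; a pose out of reach is approached as far as the arm can. A call with a number of a shift or a turn outside -1 to 1 is refused whole. A call with a gripper value outside its range is refused whole. OPENING is the opening in per cent of the stroke, from 0 (shut) to 100 (fully open), set as the call begins (- or left out, the last holds). The fingers move at their own pace and stop on an object; FORCE is the grip in N (left out, the last holds). Time passes only in rows, so rows that repeat a pose let the fingers close. It gives the time, the measured TCP pose, the force, the opening and the grip force at its end, in the units of the state.
- robot.get_obs(): the state, without advancing time (a new reading comes with each control period).
- vision.camera(name): name is "scene" or "top" or "wrist"; returns a dict with "frame" (420x560x3 uint8, red, green, blue), "K" (3x3 intrinsics, pixels), "cam_to_world" (4x4, takes a point from camera to world coordinates); the wrist camera has in their place "hand_eye" (4x4, takes a point from camera to tool coordinates, whose origin is the TCP and whose axes are the flange's). Camera axes: x right, y down, z forward; pixel columns grow to the right and rows downward; lengths in m; the calibration is good to about 2 mm. A picture is of the moment at which its call begins: read the wrist's pose just before it. There is no depth.
- job.hand_in(): hands the job in; it is judged then, once.
Trained networks look in the newest picture that a camera, given by its name, has taken for a name from the list of things; names that differ only in an ending like _2 or _b are one class to them, and where a whole thing is asked for, a point or a joint stands for the part that bears it (a point fixed in the world has none). Each returns a list of dicts, best first, with "conf" (0 to 1); they miss things now and then, are a little off and sometimes report something else, mostly with a low value. They report only what shows in the picture. A call takes as long as a camera call. They do not tell look-alikes from the thing itself.
- vision.look_for(camera, label): "point" ([row, column] in pixels, amid what is visible of it).
- vision.outline_of(camera, label): "mask" (420x560 bool, what is visible of it) and "point" ([row, column] in pixels, amid what is visible of it).
The state is a dict: "time": time; "q": joint angles; "joint_velocities": joint speeds; "joint_torque": joint torques, N m; "position": TCP position; "tool_rot": TCP orientation; "ft_force": force on the tool from outside, world axes, zero at the start; "moment": the same for the moment, N m; "grip_width": finger opening in m; "grip_force": force on a finger pad.
Only numpy, scipy, OpenCV 4.12 (cv2) and the standard library are available. Lean on these libraries where they do the work, as an engineer would, in place of code of your own. Each camera call takes 0.05 s, during which the arm holds its last target. There are 200 camera calls.

## Task

Get the gear pump on the test stand ready and start its run: put every tool left on the stand's deck into the yellow tote, and tighten the pump's four T-handles clockwise in two crisscross passes - first each one to about half of its quarter turn, then, once all four are half-way, each one fully home against its stop - in each pass following the first handle with the one diagonally opposite. Only when the deck is clear and all four handles are home, press the three panel keys one at a time, fully down and let go: the square one, then the round one, then the long bar. Leave everything else on the bench where it is.

Things in the scene. Friction and masses are not known exactly. Their poses are not given: they have to be found in the camera images.
- handle_near_left (a joint): turn of the T-handle at the near left corner of the flange, rad: 0 fully loose, grows clockwise seen from above, 1.57 hard against its stop (starts between 0 and 0.25). Friction 0.2 N m, it stays where it is left.
- handle_near_left_grip (a point): centre of the black grip bar of the T-handle at the flange corner nearer the robot, left side seen from the robot. Bar 76 mm long (point x), 14 mm thick (y), 30 mm high, centre 70 mm above the bench; turns in place about the vertical here. Under it a 9 mm gap, then a 26 mm wide hub. The handles are the corners of a 140 mm square round the pump.
- handle_far_left (a joint): turn of the T-handle at the far left corner of the flange, rad: 0 fully loose, grows clockwise seen from above, 1.57 hard against its stop (starts between 0 and 0.25). Friction 0.2 N m, it stays where it is left.
- handle_far_left_grip (a point): centre of the black grip bar of the T-handle at the flange corner farther from the robot, left side seen from the robot. Bar 76 mm long (point x), 14 mm thick (y), 30 mm high, centre 70 mm above the bench; turns in place about the vertical here. Under it a 9 mm gap, then a 26 mm wide hub. The handles are the corners of a 140 mm square round the pump.
- handle_far_right (a joint): turn of the T-handle at the far right corner of the flange, rad: 0 fully loose, grows clockwise seen from above, 1.57 hard against its stop (starts between 0 and 0.25). Friction 0.2 N m, it stays where it is left.
- handle_far_right_grip (a point): centre of the black grip bar of the T-handle at the flange corner farther from the robot, right side seen from the robot. Bar 76 mm long (point x), 14 mm thick (y), 30 mm high, centre 70 mm above the bench; turns in place about the vertical here. Under it a 9 mm gap, then a 26 mm wide hub. The handles are the corners of a 140 mm square round the pump.
- handle_near_right (a joint): turn of the T-handle at the near right corner of the flange, rad: 0 fully loose, grows clockwise seen from above, 1.57 hard against its stop (starts between 0 and 0.25). Friction 0.2 N m, it stays where it is left.
- handle_near_right_grip (a point): centre of the black grip bar of the T-handle at the flange corner nearer the robot, right side seen from the robot. Bar 76 mm long (point x), 14 mm thick (y), 30 mm high, centre 70 mm above the bench; turns in place about the vertical here. Under it a 9 mm gap, then a 26 mm wide hub. The handles are the corners of a 140 mm square round the pump.
- stand: pump test stand, fixed: dark steel deck 300 mm (its x) by 420 mm (its y), 12 mm high, origin under its centre; the aluminium flange (200 x 200 mm, top 24 mm above the bench) is centred at y -100 mm, in its middle the pump: 68 mm wide, top 94 mm above the bench, shaft end to 106 mm. Tools lie at y +20 to +200 mm.
- spanner_mid (a point): steel double-ended ring spanner, 150 mm long along its x; shank 17 mm wide (y) and 10 mm thick, round heads 30 mm wide and 12 mm thick. The point is at mid-length, half-way up, 6 mm above what it lies on. May be absent. Lies flat on the deck beside the flange, roughly along the deck's y, in one of four places 68 mm apart.
- chisel_mid (a point): dark steel cold chisel, 133 mm long along its x, square 18 x 18 mm shank from x -65 to +35 mm, then a blade 22 mm wide, 8 mm thick; the point is in the shank, 9 mm above what it lies on. May be absent. Lies flat on the deck beside the flange, roughly along the deck's y, in one of four places 68 mm apart.
- drift_mid (a point): pale hardwood drift block, 105 mm along its x, 28 mm wide (y), 24 mm high; the point is its centre. May be absent. Lies flat on the deck beside the flange, roughly along the deck's y, in one of four places 68 mm apart.
- lever_bar_mid (a point): flat steel tyre lever, 140 mm bar along its x with a short upturned tip at +x (160 mm overall), 20 mm wide (y), 10 mm thick; the point is the bar's centre, 5 mm above what it lies on. May be absent. Lies flat on the deck beside the flange, roughly along the deck's y, in one of four places 68 mm apart.
- tote: the yellow plastic tote, fixed, open on top: 290 mm (its x) by 170 mm (its y), 75 mm high, walls and floor 5 mm; origin under its centre, on the bench.
- key_square_top (a point): centre of the top face of the square key, 34 x 34 mm, white, 49 mm above the bench, 9 mm above its black module (56 x 60 mm). The three modules stand in a row, 66 mm apart, in any order, on the grey panel on the robot's right.
- key_square (a joint): travel of the square key, m: 0 up, 0.006 fully down; it counts as pressed from 0.0045. Spring: 1.5 N to start, 5 N fully down; it springs back when let go.
- key_round_top (a point): centre of the top face of the round key, 34 mm in diameter, white, 49 mm above the bench, 9 mm above its black module (56 x 60 mm). The three modules stand in a row, 66 mm apart, in any order, on the grey panel on the robot's right.
- key_round (a joint): travel of the round key, m: 0 up, 0.006 fully down; it counts as pressed from 0.0045. Spring: 1.5 N to start, 5 N fully down; it springs back when let go.
- key_bar_top (a point): centre of the top face of the long narrow bar key, 46 x 15 mm, white, 49 mm above the bench, 9 mm above its black module (56 x 60 mm). The three modules stand in a row, 66 mm apart, in any order, on the grey panel on the robot's right.
- key_bar (a joint): travel of the bar key, m: 0 up, 0.006 fully down; it counts as pressed from 0.0045. Spring: 1.5 N to start, 5 N fully down; it springs back when let go.
- hammer: a hammer with wooden handle, 260 mm long, beyond the stand; a bystander, loose, to be left alone. Origin under its centre.
- grease_tin: a round steel tin, 72 mm wide and 50 mm high, near the robot; a bystander, loose, to be left alone. Origin under its centre.
- carburettor: an aluminium carburettor, 70 x 60 x 60 mm, beyond the stand on the left; a bystander, loose, to be left alone. Origin under its centre.
- bearing: a steel bearing ring, 90 mm wide, 22 mm high, beyond the stand on the right; a bystander, loose, to be left alone. Origin under its centre.
Not all that is in view belongs to the job. Leave any blue look-alike of the part that bears lever_bar_mid alone.

How it is judged:
On the way, in this order (a step that is already met when the one before it is completed fails the run):
1. first pass: all four T-handles about half-way (0.52 to 1.15 rad) at the same time (value of joint handle_near_left between 0.52 and 1.15 rad and value of joint handle_far_left between 0.52 and 1.15 rad and value of joint handle_far_right between 0.52 and 1.15 rad and value of joint handle_near_right between 0.52 and 1.15 rad), for 0.1 s.
2. second pass: all four T-handles home (over 1.42 rad) (value of joint each of handle_near_left, handle_far_left, handle_far_right, handle_near_right above 1.42 rad), for 0.1 s.
3. handles home and tools in the tote, the square key is pressed alone (all of step 2 and value of joint key_square above 0.0045 m and value of joint each of key_round, key_bar below 0.0015 m and x of spanner_mid in the frame of tote between -0.14 and 0.14 m and y of spanner_mid in the frame of tote between -0.08 and 0.08 m and z of each of spanner_mid, chisel_mid, drift_mid, lever_bar_mid in the frame of tote below 0.07 m and x of chisel_mid in the frame of tote between -0.14 and 0.14 m and y of chisel_mid in the frame of tote between -0.08 and 0.08 m and x of drift_mid in the frame of tote between -0.14 and 0.14 m and y of drift_mid in the frame of tote between -0.08 and 0.08 m and x of lever_bar_mid in the frame of tote between -0.14 and 0.14 m and y of lever_bar_mid in the frame of tote between -0.08 and 0.08 m), for 0.04 s.
4. then the round key alone (value of joint key_round above 0.0045 m and value of joint each of key_square, key_bar below 0.0015 m), for 0.04 s.
5. then the bar key alone (value of joint key_bar above 0.0045 m and value of joint each of key_square, key_round below 0.0015 m), for 0.04 s.
At the end, for the whole second after the job is handed in: All four T-handles home (over 1.42 of 1.57 rad), the centre of every tool that was on the deck inside the tote below its rim and at rest, all keys released, and the bystanders within 30 mm of where they stood (all of step 2 and x of spanner_mid in the frame of tote between -0.14 and 0.14 m and y of spanner_mid in the frame of tote between -0.08 and 0.08 m and z of each of spanner_mid, chisel_mid, drift_mid, lever_bar_mid in the frame of tote below 0.07 m and x of chisel_mid in the frame of tote between -0.14 and 0.14 m and y of chisel_mid in the frame of tote between -0.08 and 0.08 m and x of drift_mid in the frame of tote between -0.14 and 0.14 m and y of drift_mid in the frame of tote between -0.08 and 0.08 m and x of lever_bar_mid in the frame of tote between -0.14 and 0.14 m and y of lever_bar_mid in the frame of tote between -0.08 and 0.08 m and value of joint each of key_square, key_round, key_bar below 0.0015 m and linear speed of each of spanner, chisel, drift, lever_bar below 0.03 m/s and distance of each of hammer, grease_tin, carburettor, bearing from where it was at the start of the episode below 0.03 m); the robot touches nothing.
It fails at once if not crisscross: two neighbouring handles were past 0.5 rad while the other two were both under 0.4 rad, or past 1.3 rad while the other two were both under 1.2 rad (((value of joint each of handle_near_left, handle_far_left above 0.5 rad and value of joint each of handle_far_right, handle_near_right below 0.4 rad) or (value of joint each of handle_far_left, handle_far_right above 0.5 rad and value of joint each of handle_near_right, handle_near_left below 0.4 rad) or (value of joint each of handle_far_right, handle_near_right above 0.5 rad and value of joint each of handle_near_left, handle_far_left below 0.4 rad) or (value of joint each of handle_near_right, handle_near_left above 0.5 rad and value of joint each of handle_far_left, handle_far_right below 0.4 rad)) or ((value of joint each of handle_near_left, handle_far_left above 1.3 rad and value of joint each of handle_far_right, handle_near_right below 1.2 rad) or (value of joint each of handle_far_left, handle_far_right above 1.3 rad and value of joint each of handle_near_right, handle_near_left below 1.2 rad) or (value of joint each of handle_far_right, handle_near_right above 1.3 rad and value of joint each of handle_near_left, handle_far_left below 1.2 rad) or (value of joint each of handle_near_right, handle_near_left above 1.3 rad and value of joint each of handle_far_left, handle_far_right below 1.2 rad))).
It fails at once if a handle was driven home (over 1.3 rad) while another had not had its first pass (under 0.45 rad) (value of joint any of handle_near_left, handle_far_left, handle_far_right, handle_near_right above 1.3 rad and value of joint any of handle_near_left, handle_far_left, handle_far_right, handle_near_right below 0.45 rad).
It fails at once if a key was pressed before all handles were home and all tools in the tote (value of joint any of key_square, key_round, key_bar above 0.0045 m and (value of joint any of handle_near_left, handle_far_left, handle_far_right, handle_near_right below 1.35 rad or (x of spanner_mid in the frame of tote below -0.14 m or x of spanner_mid in the frame of tote above 0.14 m or y of spanner_mid in the frame of tote below -0.08 m or y of spanner_mid in the frame of tote above 0.08 m or z of spanner_mid in the frame of tote above 0.07 m) or (x of chisel_mid in the frame of tote below -0.14 m or x of chisel_mid in the frame of tote above 0.14 m or y of chisel_mid in the frame of tote below -0.08 m or y of chisel_mid in the frame of tote above 0.08 m or z of chisel_mid in the frame of tote above 0.07 m) or (x of drift_mid in the frame of tote below -0.14 m or x of drift_mid in the frame of tote above 0.14 m or y of drift_mid in the frame of tote below -0.08 m or y of drift_mid in the frame of tote above 0.08 m or z of drift_mid in the frame of tote above 0.07 m) or (x of lever_bar_mid in the frame of tote below -0.14 m or x of lever_bar_mid in the frame of tote above 0.14 m or y of lever_bar_mid in the frame of tote below -0.08 m or y of lever_bar_mid in the frame of tote above 0.08 m or z of lever_bar_mid in the frame of tote above 0.07 m))).
It fails at once if two keys were pressed at once (value of joint each of key_square, key_round above 0.003 m or value of joint each of key_square, key_bar above 0.003 m or value of joint each of key_round, key_bar above 0.003 m).
It fails at once if a bystander was pushed more than 30 mm (distance of any of hammer, grease_tin, carburettor, bearing from where it was at the start of the episode above 0.03 m).
Of spanner, chisel, drift, lever_bar only 2 to 4 are there at a start; the rules pass over those that are not, and their reading is None.
At some moment in a run one of spanner, chisel, drift, lever_bar may be knocked a few centimetres aside while the robot is not near it.
Once in a run the grip may slacken for a moment while it holds something.
It also fails if it takes over 208 s, if anything falls off the work surface, if the arm or the gripper's body presses on something with over 40 N, if the wrist force passes 120 N, or if a joint passes its speed limit or range.

## Working session

There is one attempt and no reset: what is moved stays moved. The work goes in short steps, Python scripts to look and compute and a shell command to move; the robot and the scene stay as the last step left them, time stands still between calls to the robot, and variables do not carry over. Pictures are saved under pics/ and viewed, at most 14 in all, crops included, and the job is handed in when it is done.

```bash
ls; mkdir -p pics; python3 - <<'E'
from rig import robot, vision, job
import cv2
o=robot.get_obs(); print(o)
for n in ("top","scene"):
    c=vision.camera(n); cv2.imwrite(f"pics/{n}0.png",c["frame"][:,:,::-1])
    print(n,c["K"],c["cam_to_world"])
    for l in ["handle_near_left_grip","spanner_mid","chisel_mid","drift_mid","lever_bar_mid","tote","key_square_top","key_round_top","key_bar_top","stand","hammer","grease_tin"]:
        print(l,[(d["point"],round(d["conf"],2)) for d in vision.look_for(n,l)])
E
```

```text
pics
{'time': 0.0, 'q': array([-1.39251362e+00,  5.28483714e-01,  1.43394225e+00, -1.29205353e-05,
        1.18139363e+00, -1.78501985e-01]), 'joint_velocities': array([-3.88808714e-04, -5.44646305e-04, -6.22075498e-04, -5.06815784e-06,
       -6.89189111e-04,  1.65565828e-04]), 'joint_torque': array([-1.56254064e-03, -4.40045893e+01, -1.76594263e+01,  6.32328959e-02,
        5.84462739e-02, -1.64311864e-04]), 'position': array([ 0.21817939, -0.58489272,  0.22954814]), 'tool_rot': array([ 9.84129192e-01,  1.77449974e-01, -5.85181273e-06, -1.11346771e-03]), 'ft_force': array([-0.62713721, -0.13418337, -0.61975359]), 'moment': array([0.03185873, 0.02315182, 0.03925861]), 'grip_force': 0.0, 'grip_width': 0.08662692548053406}
top [[533.59192163   0.         277.57901364]
 [  0.         533.59192163 209.54108156]
 [  0.           0.           1.        ]] [[-0.01639396 -0.9944395   0.10402561  0.33608946]
 [-0.99971242  0.01812363  0.01570384 -0.02081744]
 [-0.01750184 -0.10373824 -0.99445063  1.6997468 ]
 [ 0.          0.          0.          1.        ]]
handle_near_left_grip [([184.9, 
[... 793 characters left out ...]
3  0.67905048]
 [-0.01449964 -0.72406875 -0.68957538  0.93810904]
 [ 0.          0.          0.          1.        ]]
handle_near_left_grip [([201.2, 277.5], 0.93)]
spanner_mid [([244.3, 324.6], 0.96)]
chisel_mid [([258.4, 296.7], 0.82), ([149.6, 207.8], 0.72)]
drift_mid [([259.0, 299.2], 0.56)]
lever_bar_mid [([251.5, 454.3], 0.95), ([276.8, 252.2], 0.65), ([175.7, 252.5], 0.56)]
tote [([321.8, 401.3], 0.67)]
key_square_top [([159.9, 190.5], 0.54)]
key_round_top [([149.9, 207.8], 0.44), ([198.6, 152.5], 0.24)]
key_bar_top [([164.7, 166.8], 0.56)]
stand [([237.4, 263.5], 0.81), ([197.3, 149.5], 0.34)]
hammer [([311.3, 205.0], 0.82)]
grease_tin [([150.8, 276.8], 0.81), ([309.6, 202.7], 0.64)]
```

```bash
python3 - <<'E'
import cv2
a=cv2.imread("pics/top0.png")[100:330,120:450]; cv2.imwrite("pics/top0c.png",cv2.resize(a,None,fx=2.4,fy=2.4,interpolation=cv2.INTER_CUBIC))
E
```

```text
(no output)
```

View pics/top0c.png

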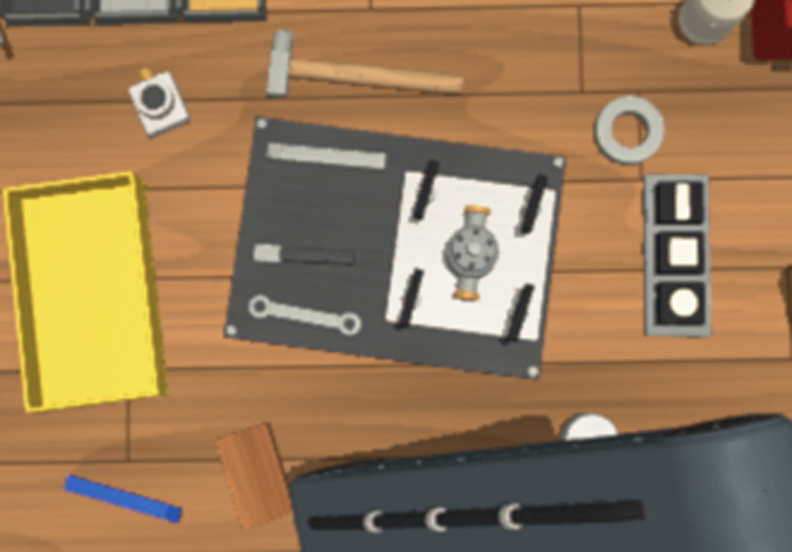

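View pics/scene0.png

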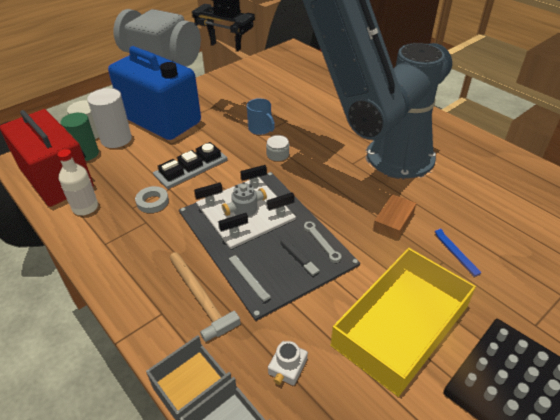

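Top crop: the lever (crop 326,155), chisel (300,255) and spanner (305,315) lie on the deck, and there is no drift. The blue look-alike is off the stand at (123,498). The handle bars are at (426,190), (535,204), (410,299) and (518,314). The keys from far to near are bar (682,202), square (682,252) and round (683,303), with the tote at about (85,290). The scene view agrees.

```bash
cat > h.py <<'E'
from rig import robot, vision, job
import numpy as np, cv2
from scipy.spatial.transform import Rotation as R
def ray(rc,z,K,T):
    d=T[:3,:3]@np.linalg.solve(K,[rc[1],rc[0],1.]); o=T[:3,3]
    return o+d*(z-o[2])/d[2]
def pose():
    o=robot.get_obs(); T=np.eye(4); T[:3,:3]=R.from_quat(o["tool_rot"]).as_matrix(); T[:3,3]=o["position"]; return T,o
def yaw(T): return np.degrees(np.arctan2(T[1,0],T[0,0]))
def snap(n,save=None):
    P,_=pose(); c=vision.camera(n); T=c["cam_to_world"] if n!="wrist" else P@c["hand_eye"]
    if save: cv2.imwrite("pics/%s.png"%save,c["frame"][:,:,::-1])
    return c["frame"],c["K"],T
def go(x,y,z,yw=None,frm=None):
    """rows from pose frm=(x,y,z,yaw) or the measured one; yw: wanted yaw of tool x in deg (mod 180)"""
    if frm is None:
        P,_=pose(); p=P[:3,3]; a=yaw(P)
    else: p=np.array(frm[:3]); a=frm[3]
    t=np.radians(a); d=np.array([x,y,z])-p
    dx=d@[np.cos(t),np.sin(t),0]; dy=d@[np.sin(t),-np.cos(t),0]; dz=-d[2]
    tr=0 if yw is None else ((a-yw+90)%180-90)
    print("row [%.4f,%.4f,%.4f,%.4f]  yaw %.1f turn %.1f rows>=%.1f"%(dx/.3,dy/.3,dz/.3,tr/360,a,tr,max(np.linalg.norm(d)/.0417,abs(tr)/7.16)))
def rect(mask,z,K,T):
    r,c=np.nonzero(mask); p=np.array([ray((a,b),z,K,T)[:2] for a,b in zip(r,c)],np.float32)
    (cx,cy),(w,h),an=cv2.minAreaRect(p); 
    if w<h: an+=90; w,h=h,w
    return np.round([cx,cy,w,h],4),round((an+90)%180-90,1)
E
python3 - <<'E'
from h import *
F,K,T=snap("top")
C=lambda u,v:(100+v/2.4-.3,120+u/2.4-.3)
for n,(u,v),z in [("FL",(426,190),.085),("FR",(535,204),.085),("NL",(410,299),.085),("NR",(518,314),.085),("kb",(682,202),.049),("ks",(682,252),.049),("kr",(683,303),.049),("screwFL",(261,123),.014),("screwFR",(559,161),.014),("screwNL",(231,330),.014),("screwNR",(533,372),.014),("toteFL",(5,188),.075),("toteFR",(134,173),.075),("toteNL",(28,411),.075),("toteNR",(163,394),.075),("lever",(326,155),.022),("chisel",(300,255),.025),("span",(305,315),.022),("tin",(590,428),.05),("ham",(360,75),.03),("carb",(157,100),.06),("bearing",(630,130),.022)]:
    print(n,np.round(ray(C(u,v),z,K,T),3))
for l in ["spanner_mid","chisel_mid","lever_bar_mid"]:
    for d in vision.outline_of("top",l): print(l,d["conf"],d["point"],rect(d["mask"],.02,K,T))
go(.52,0,.35,-90)
E
```

```text
FL [ 0.598 -0.057  0.085]
FR [ 0.578 -0.195  0.085]
NL [ 0.459 -0.034  0.085]
NR [ 0.438 -0.17   0.085]
kb [ 0.582 -0.389  0.049]
ks [ 0.517 -0.387  0.049]
kr [ 0.451 -0.385  0.049]
screwFL [0.705 0.161 0.014]
screwFR [ 0.645 -0.236  0.014]
screwNL [0.428 0.202 0.014]
screwNR [ 0.366 -0.194  0.014]
toteFL [0.613 0.486 0.075]
toteFR [0.629 0.319 0.075]
toteNL [0.326 0.452 0.075]
toteNR [0.345 0.281 0.075]
lever [0.658 0.074 0.022]
chisel [0.525 0.109 0.025]
span [0.446 0.104 0.022]
tin [ 0.293 -0.26   0.05 ]
ham [0.764 0.027 0.03 ]
carb [0.728 0.292 0.06 ]
bearing [ 0.684 -0.331  0.022]
spanner_mid 0.57 [231.5, 244.1] (array([0.4458, 0.1047, 0.1452, 0.024 ]), 78.6)
spanner_mid 0.34 [226.3, 292.7] (array([ 0.4637, -0.0339,  0.0687,  0.0223]), -8.1)
chisel_mid 0.53 [205.2, 242.0] (array([0.526 , 0.1057, 0.1277, 0.0204]), 86.3)
lever_bar_mid 0.53 [308.8, 175.8] (array([0.2116, 0.3434, 0.157 , 0.0207]), 72.4)
row [1.6241,-1.4778,-0.3982,-0.1932]  yaw 20.4 turn -69.6 rows>=16.1
```

```bash
sed -i 's/tr=0 if yw is None else ((a-yw+90)%180-90)/tr=0 if yw is None else ((a-yw+180)%360-180)/' h.py
M="python3 -m handwheel"
$M '[[0.75,-0.57,-0.4,-0.278],[0.75,-0.57,-0.4,-0.278],[0.75,-0.57,-0.4,-0.278],[0.75,-0.57,-0.4,-0.278],[0.75,-0.57,-0.4,-0.278],[0.75,-0.57,-0.4,-0.278],[0.75,-0.57,-0.4,-0.278],[0.75,-0.57,-0.4,-0.278],[0.75,-0.57,-0.4,-0.278],[0.75,-0.57,-0.4,-0.278],[0.75,-0.57,-0.4,-0.278],[0.75,-0.57,-0.4,-0.278],[0.75,-0.57,-0.4,-0.278],[0.75,-0.57,-0.4,-0.278],[0.75,-0.57,-0.4,-0.278]]' 50 40
$M '[[0.435,0.833,0,0],[0.435,0.833,0,0],[0.435,0.833,0,0],[0.435,0.833,0,0],[0.435,0.833,0,0],[0.435,0.833,0,0],[0.435,0.833,0,0],[0.435,0.833,0,0],[0.435,0.833,0,0],[0.435,0.833,0,0],[0.435,0.833,0,0],[0.435,0.833,0,0]]'
python3 - <<'E'
from h import *
F,K,T=snap("wrist","w1"); P,o=pose(); print(P[:3,3],yaw(P),T,K)
for l in ["handle_near_left_grip","handle_far_left_grip"]:
    for d in vision.outline_of("wrist",l): print(l,d["conf"],d["point"],rect(d["mask"],.085,K,T))
E
```

```text
time: 2.75
position: [0.3694, -0.3467, 0.3506]
tool_rot: [0.495, 0.869, -0.0, 0.0]
ft_force: [0.4, 0.1, 0.5]
grip_width: 0.0438
grip_force: 0.0
time: 3.75
position: [0.5179, -0.1087, 0.3506]
tool_rot: [0.497, 0.868, -0.0, -0.0]
ft_force: [0.4, 0.8, -0.4]
grip_width: 0.0435
grip_force: 0.0
[ 0.51791596 -0.10871407  0.35058956] 120.36139054963921 [[ 8.62964248e-01  4.89387890e-01  1.25667018e-01  4.83534514e-01]
 [ 5.05264877e-01 -8.36009751e-01 -2.13997895e-01 -5.09712297e-02]
 [ 3.30873622e-04  2.48167663e-01 -9.68717039e-01  5.05416474e-01]
 [ 0.00000000e+00  0.00000000e+00  0.00000000e+00  1.00000000e+00]] [[298.80854017   0.         282.46342988]
 [  0.         298.80854017 208.09398391]
 [  0.           0.           1.        ]]
handle_near_left_grip 0.77 [111.8, 275.0] (array([ 0.4637, -0.0373,  0.0743,  0.0205]), -13.3)
handle_near_left_grip 0.69 [179.4, 347.8] (array([ 0.5985, -0.0576,  0.0796,  0.0234]), -13.0)
handle_far_left_grip 0.93 [177.8, 348.1] (array([ 0.5989, -0.0582,  0.0806,  0.0224]), -13.0)
```

View pics/w1.png

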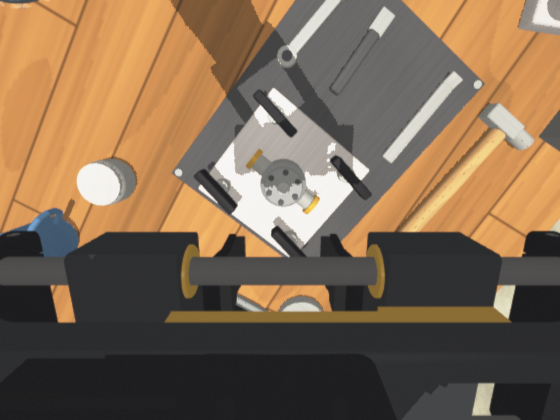

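The wrist view shows all four black bars: NL (275,112), FL (350,177), NR (216,191) and FR (290,243), with FR partly hidden by the gripper. Next I'll work out the bar angles.

```bash
python3 - <<'E'
from h import *
F,K,T=snap("top"); 
C=lambda p:(100+p[1]/2.4-.3,120+p[0]/2.4-.3)
def rep(n,a,b): print(n,np.round((a+b)/2,4)[:2],np.round(np.linalg.norm(a-b),3),"yaw %.1f"%np.degrees(np.arctan2((b-a)[1],(b-a)[0])))
for n,a,b in [("NL",(401,327),(419,272)),("FL",(417,218),(436,163)),("FR",(525,232),(546,178)),("NR",(506,342),(529,287))]:
    rep(n,ray(C(a),.085,K,T),ray(C(b),.085,K,T))
F,K,T=snap("wrist")
for n,a,b in [("NL",(256,93),(294,133)),("FL",(333,158),(368,196)),("NR",(198,172),(234,210))]:
    rep(n,ray(a[::-1],.083,K,T),ray(b[::-1],.083,K,T))
for l in ["handle_near_right_grip","handle_far_right_grip"]:
    for d in vision.outline_of("wrist",l): print(l,d["conf"],d["point"],rect(d["mask"],.085,K,T))
go(.4604,-.036,.12,160)
E
```

```text
NL [ 0.4588 -0.0339] 0.073 yaw -19.2
FL [ 0.5977 -0.0575] 0.075 yaw -20.0
FR [ 0.5764 -0.1956] 0.075 yaw -22.6
NR [ 0.4374 -0.169 ] 0.075 yaw -24.1
NL [ 0.4635 -0.0348] 0.072 yaw -14.9
FL [ 0.5996 -0.0557] 0.076 yaw -15.4
NR [ 0.444  -0.1705] 0.074 yaw -18.4
handle_near_right_grip 0.89 [185.1, 220.9] (array([ 0.4457, -0.1651,  0.0769,  0.0339]), -18.8)
row [0.3042,-0.0448,0.7686,-0.1098]  yaw 120.5 turn -39.5 rows>=6.0
```

```bash
M="python3 -m handwheel"
$M '[[0.305,-0.044,0.6,-0.118],[0.305,-0.044,0.6,-0.118],[0.305,-0.044,0.6,-0.118],[0.305,-0.044,0.6,-0.118],[0.305,-0.044,0.6,-0.118],[0.305,-0.044,0.6,-0.118],[0.305,-0.044,0.769,-0.118],[0.305,-0.044,0.769,-0.118],[0.305,-0.044,0.769,-0.118],[0.305,-0.044,0.769,-0.118]]' 50 30
$M '[[0,0,0.09,0],[0,0,0.18,0],[0,0,0.18,0],[0,0,0.18,0]]'
$M '[[0,0,0,0],[0,0,0,0],[0,0,0,0],[0,0,0,0],[0,0,0,0]]' 0 30
```

```text
time: 4.93
position: [0.4607, -0.0355, 0.12]
tool_rot: [0.148, 0.989, 0.0, -0.001]
ft_force: [0.4, -0.4, 0.0]
grip_width: 0.0432
grip_force: 0.0
time: 5.27
position: [0.4608, -0.0355, 0.0665]
tool_rot: [0.148, 0.989, 0.0, -0.0]
ft_force: [0.0, -0.2, 0.1]
grip_width: 0.0439
grip_force: 0.0
time: 5.68
position: [0.461, -0.0355, 0.0667]
tool_rot: [0.148, 0.989, -0.0, 0.001]
ft_force: [-0.6, 0.2, 0.6]
grip_width: 0.0178
grip_force: 0.0
```

```bash
M="python3 -m handwheel"
$M '[[0,0,0,0],[0,0,0,0],[0,0,0,0],[0,0,0,0.015],[0,0,0,0.03],[0,0,0,0.045],[0,0,0,0.06],[0,0,0,0.075],[0,0,0,0.09],[0,0,0,0.102],[0,0,0,0.102],[0,0,0,0.102]]' 0 30
python3 -c "
from h import *
P,o=pose();print(o['moment'],yaw(P),o['q'])"
$M '[[0,0,0,0],[0,0,0,0],[0,0,0,0],[0,0,0,0]]' 50
$M '[[0,0,-0.1,0],[0,0,-0.2,0],[0,0,-0.2,0]]'
python3 - <<'E'
from h import *
go(.578,-.195,.12,160)
E
```

```text
time: 6.68
position: [0.4619, -0.0337, 0.0665]
tool_rot: [0.453, 0.891, 0.002, 0.001]
ft_force: [3.6, 9.8, 4.7]
grip_width: 0.0137
grip_force: 30.0
[ 1.69224892 -0.72532939 -0.14946162] 126.12401021816598 [-0.31683297  0.6096147   1.97036524  0.00541296  0.55926719 -0.95190122]
time: 7.02
position: [0.4603, -0.0355, 0.0658]
tool_rot: [0.452, 0.892, -0.0, -0.0]
ft_force: [-0.5, 0.5, -1.0]
grip_width: 0.033
grip_force: 0.0
time: 7.27
position: [0.463, -0.0363, 0.1293]
tool_rot: [0.452, 0.892, 0.0, 0.004]
ft_force: [1.1, 0.2, -0.3]
grip_width: 0.0429
grip_force: 0.0
row [-0.6531,-0.0040,0.0310,-0.0937]  yaw 126.3 turn -33.7 rows>=4.7
```

```bash
M="python3 -m handwheel"
$M '[[-0.652,0.003,0,-0.094],[-0.652,0.003,0,-0.094],[-0.652,0.003,0,-0.094],[-0.652,0.003,0,-0.094],[-0.652,0.003,0,-0.094],[-0.652,0.003,0,-0.094],[-0.652,0.003,0,-0.094],[-0.652,0.003,0,-0.094],[-0.652,0.003,0.1,-0.094],[-0.652,0.003,0.21,-0.094],[-0.652,0.003,0.21,-0.094],[-0.652,0.003,0.21,-0.094]]'
$M '[[0,0,0,0],[0,0,0,0],[0,0,0,0],[0,0,0,0],[0,0,0,0],[0,0,0,0],[0,0,0,0],[0,0,0,0]]' 0 30
$M '[[0,0,0,0.015],[0,0,0,0.03],[0,0,0,0.045],[0,0,0,0.06],[0,0,0,0.075],[0,0,0,0.093],[0,0,0,0.093],[0,0,0,0.093]]'
$M '[[0,0,0,0],[0,0,0,0],[0,0,0,0],[0,0,0,0]]' 50
$M '[[0,0,-0.1,0],[0,0,-0.21,0],[0,0,-0.21,0]]'
python3 - <<'E'
from h import *
go(.60,-.0550,.1293,163)
E
```

```text
time: 8.27
position: [0.5744, -0.1902, 0.0612]
tool_rot: [0.172, 0.985, 0.001, -0.003]
ft_force: [0.3, -0.9, 0.4]
grip_width: 0.0433
grip_force: 0.0
time: 8.93
position: [0.5773, -0.1934, 0.0639]
tool_rot: [0.172, 0.985, -0.001, 0.001]
ft_force: [-2.4, -2.2, 5.5]
grip_width: 0.014
grip_force: 29.7
time: 9.6
position: [0.5785, -0.1919, 0.0639]
tool_rot: [0.449, 0.893, 0.001, 0.001]
ft_force: [1.3, 2.5, 6.0]
grip_width: 0.014
grip_force: 29.9
time: 9.93
position: [0.5766, -0.1923, 0.0624]
tool_rot: [0.449, 0.894, 0.0, -0.001]
ft_force: [-0.4, 0.7, -0.1]
grip_width: 0.0326
grip_force: 0.0
time: 10.18
position: [0.5803, -0.1943, 0.131]
tool_rot: [0.449, 0.894, -0.0, 0.005]
ft_force: [1.7, -0.3, 0.6]
grip_width: 0.0423
grip_force: 0.0
row [0.3334,0.3297,0.0055,-0.1010]  yaw 126.6 turn -36.4 rows>=5.1
```

```bash
M="python3 -m handwheel"
$M '[[0.326,0.335,0,-0.101],[0.326,0.335,0,-0.101],[0.326,0.335,0,-0.101],[0.326,0.335,0,-0.101],[0.326,0.335,0,-0.101],[0.326,0.335,0,-0.101],[0.326,0.335,0,-0.101],[0.326,0.335,0.1,-0.101],[0.326,0.335,0.2,-0.101],[0.326,0.335,0.2,-0.101],[0.326,0.335,0.2,-0.101]]'
$M '[[0,0,0,0],[0,0,0,0],[0,0,0,0],[0,0,0,0],[0,0,0,0],[0,0,0,0],[0,0,0,0],[0,0,0,0]]' 0 30
$M '[[0,0,0,0.015],[0,0,0,0.03],[0,0,0,0.045],[0,0,0,0.06],[0,0,0,0.075],[0,0,0,0.09],[0,0,0,0.101],[0,0,0,0.101],[0,0,0,0.101]]'
$M '[[0,0,0,0],[0,0,0,0],[0,0,0,0],[0,0,0,0]]' 50
$M '[[0,0,-0.1,0],[0,0,-0.2,0],[0,0,-0.2,0],[0,0,-0.2,0],[0,0,-0.2,0]]'
python3 - <<'E'
from h import *
go(.4405,-.172,.1265,159)
E
```

```text
time: 11.1
position: [0.5977, -0.0546, 0.0643]
tool_rot: [0.149, 0.989, 0.0, -0.002]
ft_force: [0.9, -0.5, 0.1]
grip_width: 0.0436
grip_force: 0.0
time: 11.77
position: [0.5995, -0.0554, 0.0668]
tool_rot: [0.148, 0.989, -0.001, 0.0]
ft_force: [-2.1, -4.9, 4.4]
grip_width: 0.0139
grip_force: 30.0
time: 12.52
position: [0.6003, -0.0543, 0.0668]
tool_rot: [0.448, 0.894, 0.0, 0.001]
ft_force: [-0.5, -1.4, 5.6]
grip_width: 0.0135
grip_force: 30.0
time: 12.85
position: [0.5988, -0.0537, 0.0654]
tool_rot: [0.449, 0.894, 0.0, -0.001]
ft_force: [0.4, -0.2, 0.6]
grip_width: 0.0328
grip_force: 0.0
time: 13.27
position: [0.5987, -0.0537, 0.1254]
tool_rot: [0.449, 0.894, -0.0, -0.001]
ft_force: [0.3, -0.3, -0.6]
grip_width: 0.0434
grip_force: 0.0
row [-0.0014,-0.6583,-0.0037,-0.0898]  yaw 126.7 turn -32.3 rows>=4.7
```

```bash
M="python3 -m handwheel"
$M '[[0,-0.658,-0.02,-0.09],[0,-0.658,-0.02,-0.09],[0,-0.658,-0.02,-0.09],[0,-0.658,-0.02,-0.09],[0,-0.658,-0.02,-0.09],[0,-0.658,-0.02,-0.09],[0,-0.658,-0.02,-0.09],[0,-0.658,0.1,-0.09],[0,-0.658,0.2,-0.09],[0,-0.658,0.2,-0.09],[0,-0.658,0.2,-0.09]]'
$M '[[0,0,0,0],[0,0,0,0],[0,0,0,0],[0,0,0,0],[0,0,0,0],[0,0,0,0],[0,0,0,0],[0,0,0,0]]' 0 30
$M '[[0,0,0,0.015],[0,0,0,0.03],[0,0,0,0.045],[0,0,0,0.06],[0,0,0,0.075],[0,0,0,0.09],[0,0,0,0.09],[0,0,0,0.09]]'
$M '[[0,0,0,0],[0,0,0,0],[0,0,0,0],[0,0,0,0]]' 50
$M '[[0,0,-0.1,0],[0,0,-0.2,0],[0,0,-0.4,0],[0,0,-0.6,0],[0,0,-0.75,0],[0,0,-0.75,0],[0,0,-0.75,0],[0,0,-0.75,0]]'
python3 - <<'E'
from h import *
F,K,T=snap("wrist","w2");P,o=pose();print(P[:3,3],yaw(P))
F,K,T=snap("top","t2");a=cv2.imread("pics/t2.png")[100:330,120:450]; cv2.imwrite("pics/t2c.png",cv2.resize(a,None,fx=2.4,fy=2.4,interpolation=cv2.INTER_CUBIC))
E
```

```text
time: 14.18
position: [0.4405, -0.1703, 0.0642]
tool_rot: [0.181, 0.983, 0.001, -0.002]
ft_force: [0.9, -0.4, 0.6]
grip_width: 0.0436
grip_force: 0.0
time: 14.85
position: [0.4411, -0.1731, 0.0668]
tool_rot: [0.181, 0.983, -0.001, 0.001]
ft_force: [-3.7, -3.8, 5.4]
grip_width: 0.0139
grip_force: 29.8
time: 15.52
position: [0.4414, -0.1726, 0.0668]
tool_rot: [0.449, 0.893, -0.0, 0.001]
ft_force: [-1.4, -2.3, 5.7]
grip_width: 0.0138
grip_force: 29.9
time: 15.85
position: [0.4409, -0.1717, 0.0658]
tool_rot: [0.449, 0.894, 0.0, -0.0]
ft_force: [0.0, -0.4, 0.2]
grip_width: 0.0326
grip_force: 0.0
time: 16.52
position: [0.4421, -0.1724, 0.2933]
tool_rot: [0.449, 0.894, -0.0, 0.003]
ft_force: [-0.6, 0.5, -0.7]
grip_width: 0.0435
grip_force: 0.0
[ 0.44081234 -0.17160167  0.29126055] 126.65021879146241
```

View pics/w2.png

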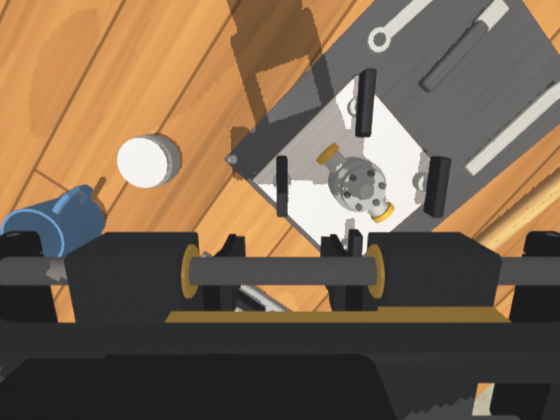

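All four bars now lie along the tool axis, half-way round: NL (366,102), FL (437,186), NR (282,186) and FR (353,245). Second pass next, starting with near right, then far left.

```bash
M="python3 -m handwheel"
$M '[[0,0,0.2,0],[0,0,0.3,0],[0,0,0.4,0],[0,0,0.5,0],[0,0,0.6,0],[0,0,0.7,0],[0,0,0.75,0],[0,0,0.75,0],[0,0,0.75,0]]'
$M '[[0,0,0,0],[0,0,0,0],[0,0,0,0],[0,0,0,0],[0,0,0,0],[0,0,0,0],[0,0,0,0],[0,0,0,0]]' 0 40
$M '[[0,0,0,0.02],[0,0,0,0.04],[0,0,0,0.06],[0,0,0,0.08],[0,0,0,0.1],[0,0,0,0.11],[0,0,0,0.12],[0,0,0,0.126],[0,0,0,0.132],[0,0,0,0.136],[0,0,0,0.136],[0,0,0,0.136]]'
python3 -c "
from h import *
P,o=pose();print(o['moment'],o['ft_force'],yaw(P))"
```

```text
time: 17.37
position: [0.4391, -0.1706, 0.0639]
tool_rot: [0.449, 0.894, 0.0, -0.003]
ft_force: [0.2, -0.1, 0.7]
grip_width: 0.0434
grip_force: 0.0
time: 18.03
position: [0.4411, -0.1721, 0.0665]
tool_rot: [0.449, 0.894, -0.0, 0.001]
ft_force: [-1.6, -0.7, 6.9]
grip_width: 0.0136
grip_force: 40.0
time: 19.03
position: [0.4424, -0.1719, 0.0665]
tool_rot: [0.777, 0.629, 0.0, 0.002]
ft_force: [3.7, 2.3, 5.0]
grip_width: 0.0142
grip_force: 42.0
[ 0.59267183 -0.63467097  1.11225707] [3.73802795 2.34098229 5.02292399] 77.97402022990302
```

```bash
M="python3 -m handwheel"
$M '[[0,0,0,0],[0,0,0,0],[0,0,0,0],[0,0,0,0]]' 50
$M '[[0,0,-0.1,0],[0,0,-0.2,0],[0,0,-0.22,0],[0,0,-0.22,0],[0,0,-0.22,0]]'
python3 - <<'E'
from h import *
go(.6,-.054,.131,126.65)
E
```

```text
time: 19.37
position: [0.4405, -0.1717, 0.0656]
tool_rot: [0.779, 0.627, -0.0, -0.001]
ft_force: [0.7, 0.2, 0.3]
grip_width: 0.0333
grip_force: 0.0
time: 19.78
position: [0.4406, -0.1718, 0.1317]
tool_rot: [0.779, 0.627, 0.0, 0.0]
ft_force: [-0.0, 0.4, 0.4]
grip_width: 0.043
grip_force: 0.0
row [0.4972,0.4350,0.0024,-0.1361]  yaw 77.7 turn -49.0 rows>=6.8
```

```bash
M="python3 -m handwheel"
$M '[[0.497,0.435,0,-0.136],[0.497,0.435,0,-0.136],[0.497,0.435,0,-0.136],[0.497,0.435,0,-0.136],[0.497,0.435,0,-0.136],[0.497,0.435,0,-0.136],[0.497,0.435,0,-0.136],[0.497,0.435,0,-0.136],[0.497,0.435,0.1,-0.136],[0.497,0.435,0.22,-0.136],[0.497,0.435,0.22,-0.136],[0.497,0.435,0.22,-0.136]]'
$M '[[0,0,0,0],[0,0,0,0],[0,0,0,0],[0,0,0,0],[0,0,0,0],[0,0,0,0],[0,0,0,0],[0,0,0,0]]' 0 40
$M '[[0,0,0,0.02],[0,0,0,0.04],[0,0,0,0.06],[0,0,0,0.08],[0,0,0,0.1],[0,0,0,0.11],[0,0,0,0.12],[0,0,0,0.126],[0,0,0,0.132],[0,0,0,0.136],[0,0,0,0.136],[0,0,0,0.136]]'
python3 -c "
from h import *
P,o=pose();print(o['moment'],o['ft_force'],yaw(P))"
$M '[[0,0,0,0],[0,0,0,0],[0,0,0,0],[0,0,0,0]]' 50
$M '[[0,0,-0.1,0],[0,0,-0.2,0],[0,0,-0.22,0],[0,0,-0.22,0],[0,0,-0.22,0]]'
python3 - <<'E'
from h import *
go(.462,-.0345,.131,126.65)
E
```

```text
time: 20.78
position: [0.5973, -0.0536, 0.0629]
tool_rot: [0.45, 0.893, -0.001, -0.004]
ft_force: [0.6, 0.9, 0.4]
grip_width: 0.0433
grip_force: 0.0
time: 21.45
position: [0.6004, -0.0544, 0.067]
tool_rot: [0.449, 0.893, -0.0, 0.0]
ft_force: [-2.0, -0.5, 6.3]
grip_width: 0.0135
grip_force: 40.0
time: 22.45
position: [0.6018, -0.0542, 0.0666]
tool_rot: [0.778, 0.628, 0.001, 0.002]
ft_force: [2.0, 1.3, 3.6]
grip_width: 0.0142
grip_force: 39.2
[ 0.00586011 -0.42678157  0.39092831] [2.01955525 1.32890785 3.61739756] 77.79144511434659
time: 22.78
position: [0.5991, -0.0538, 0.0652]
tool_rot: [0.779, 0.627, -0.001, -0.001]
ft_force: [0.2, 1.0, 0.1]
grip_width: 0.0331
grip_force: 0.0
time: 23.2
position: [0.5996, -0.0539, 0.1316]
tool_rot: [0.779, 0.627, -0.0, -0.0]
ft_force: [-0.8, 0.2, 0.8]
grip_width: 0.0434
grip_force: 0.0
row [-0.0348,-0.4620,0.0020,-0.1360]  yaw 77.7 turn -49.0 rows>=6.8
```

```bash
M="python3 -m handwheel"
$M '[[-0.035,-0.462,0,-0.136],[-0.035,-0.462,0,-0.136],[-0.035,-0.462,0,-0.136],[-0.035,-0.462,0,-0.136],[-0.035,-0.462,0,-0.136],[-0.035,-0.462,0,-0.136],[-0.035,-0.462,0,-0.136],[-0.035,-0.462,0,-0.136],[-0.035,-0.462,0.1,-0.136],[-0.035,-0.462,0.22,-0.136],[-0.035,-0.462,0.22,-0.136],[-0.035,-0.462,0.22,-0.136]]'
$M '[[0,0,0,0],[0,0,0,0],[0,0,0,0],[0,0,0,0],[0,0,0,0],[0,0,0,0],[0,0,0,0],[0,0,0,0]]' 0 40
$M '[[0,0,0,0.02],[0,0,0,0.04],[0,0,0,0.06],[0,0,0,0.08],[0,0,0,0.1],[0,0,0,0.11],[0,0,0,0.12],[0,0,0,0.126],[0,0,0,0.132],[0,0,0,0.136],[0,0,0,0.136],[0,0,0,0.136]]'
python3 -c "
from h import *
P,o=pose();print(o['moment'],o['ft_force'],yaw(P))"
$M '[[0,0,0,0],[0,0,0,0],[0,0,0,0],[0,0,0,0]]' 50
$M '[[0,0,-0.1,0],[0,0,-0.2,0],[0,0,-0.22,0],[0,0,-0.22,0],[0,0,-0.22,0]]'
python3 - <<'E'
from h import *
go(.5785,-.192,.131,126.65)
E
```

```text
time: 24.2
position: [0.4601, -0.0339, 0.0636]
tool_rot: [0.45, 0.893, -0.001, -0.004]
ft_force: [-0.5, 0.3, -0.0]
grip_width: 0.0436
grip_force: 0.0
time: 24.87
position: [0.463, -0.035, 0.067]
tool_rot: [0.449, 0.893, 0.0, 0.001]
ft_force: [-2.1, -1.1, 7.5]
grip_width: 0.0135
grip_force: 40.0
time: 25.87
position: [0.4632, -0.0351, 0.067]
tool_rot: [0.777, 0.63, -0.0, 0.001]
ft_force: [-0.6, 0.3, 8.0]
grip_width: 0.014
grip_force: 41.8
[-0.02030272  0.01609595  0.98687628] [-0.64818034  0.34550759  8.02908678] 78.04234248680686
time: 26.2
position: [0.4625, -0.0347, 0.0658]
tool_rot: [0.779, 0.627, 0.0, -0.0]
ft_force: [-0.1, 0.7, 0.5]
grip_width: 0.0333
grip_force: 0.0
time: 26.62
position: [0.4624, -0.0346, 0.1318]
tool_rot: [0.779, 0.627, 0.0, 0.0]
ft_force: [0.7, -0.2, -0.4]
grip_width: 0.0434
grip_force: 0.0
row [-0.4298,0.4900,0.0025,-0.1360]  yaw 77.7 turn -49.0 rows>=6.8
```

```bash
M="python3 -m handwheel"
$M '[[-0.43,0.49,0,-0.136],[-0.43,0.49,0,-0.136],[-0.43,0.49,0,-0.136],[-0.43,0.49,0,-0.136],[-0.43,0.49,0,-0.136],[-0.43,0.49,0,-0.136],[-0.43,0.49,0,-0.136],[-0.43,0.49,0,-0.136],[-0.43,0.49,0.1,-0.136],[-0.43,0.49,0.22,-0.136],[-0.43,0.49,0.22,-0.136],[-0.43,0.49,0.22,-0.136]]'
$M '[[0,0,0,0],[0,0,0,0],[0,0,0,0],[0,0,0,0],[0,0,0,0],[0,0,0,0],[0,0,0,0],[0,0,0,0]]' 0 40
$M '[[0,0,0,0.02],[0,0,0,0.04],[0,0,0,0.06],[0,0,0,0.08],[0,0,0,0.1],[0,0,0,0.11],[0,0,0,0.12],[0,0,0,0.126],[0,0,0,0.132],[0,0,0,0.136],[0,0,0,0.136],[0,0,0,0.136]]'
python3 -c "
from h import *
P,o=pose();print(o['moment'],o['ft_force'],yaw(P))"
$M '[[0,0,0,0],[0,0,0,0],[0,0,0,0],[0,0,0,0]]' 50
$M '[[0,0,-0.1,0],[0,0,-0.2,0],[0,0,-0.4,0],[-0.1,0,-0.5,0],[-0.2,0,-0.6,0],[-0.3,0,-0.7,0],[-0.4,0,-0.8,0],[-0.4,0,-0.8,0],[-0.4,0,-0.8,0],[-0.4,0,-0.8,0]]'
python3 - <<'E'
from h import *
F,K,T=snap("wrist","w3");P,o=pose();print(P[:3,3],yaw(P))
for l in ["handle_near_left_grip"]:
    for d in vision.outline_of("wrist",l): print(l,d["conf"],d["point"],rect(d["mask"],.08,K,T))
E
```

```text
time: 27.62
position: [0.5761, -0.1904, 0.0629]
tool_rot: [0.45, 0.893, 0.0, -0.004]
ft_force: [0.4, 0.0, -0.0]
grip_width: 0.0436
grip_force: 0.0
time: 28.28
position: [0.579, -0.1925, 0.067]
tool_rot: [0.449, 0.894, -0.0, 0.001]
ft_force: [-1.1, 0.7, 5.7]
grip_width: 0.0136
grip_force: 40.0
time: 29.28
position: [0.581, -0.192, 0.067]
tool_rot: [0.778, 0.629, 0.001, 0.002]
ft_force: [4.3, 3.3, 4.2]
grip_width: 0.0142
grip_force: 42.1
[ 0.54596974 -0.71297839  1.09158649] [4.27832866 3.2820511  4.21775227] 77.92780959015317
time: 29.62
position: [0.5778, -0.192, 0.0654]
tool_rot: [0.779, 0.627, -0.0, -0.001]
ft_force: [-0.1, -0.2, -0.2]
grip_width: 0.0332
grip_force: 0.0
time: 30.45
position: [0.5524, -0.3096, 0.3056]
tool_rot: [0.78, 0.626, 0.0, -0.0]
ft_force: [0.1, 0.2, -0.1]
grip_width: 0.0437
grip_force: 0.0
[ 0.55207417 -0.30818009  0.30422673] 77.64418535444928
handle_near_left_grip 0.32 [227.9, 318.9] (array([ 0.5838, -0.3781,  0.0421,  0.0163]), -4.2)
```

View pics/w3.png

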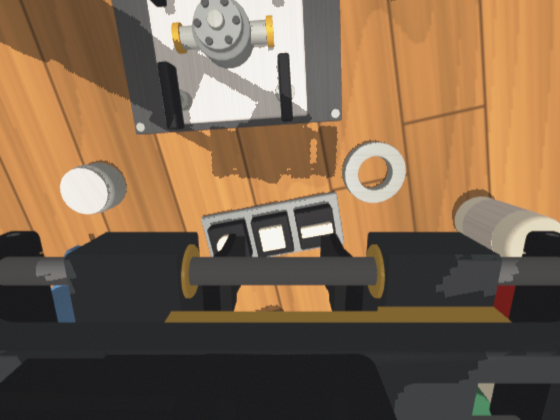

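The right handles, NR (172,95) and FR (286,87), stand parallel to the flange edge, so they are home. The keys from near to far are round, square and bar. Next I'll move over the tools and check the left handles from there.

```bash
M="python3 -m handwheel"
$M '[[1,-0.22,-0.25,0],[1,-0.22,-0.25,0],[1,-0.22,-0.25,0],[1,-0.22,-0.25,0],[1,-0.22,-0.25,0],[1,-0.22,-0.25,0],[1,-0.22,-0.25,0],[1,-0.22,-0.25,0],[1,-0.22,-0.25,0],[1,-0.22,-0.25,0],[1,-0.22,-0.25,0]]' 80
python3 - <<'E'
from h import *
F,K,T=snap("wrist","w4");P,o=pose();print(P[:3,3],yaw(P))
for l,z in [("handle_near_left_grip",.08),("spanner_mid",.022),("chisel_mid",.025),("lever_bar_mid",.022)]:
    for d in vision.outline_of("wrist",l): print(l,d["conf"],d["point"],rect(d["mask"],z,K,T))
E
```

```text
time: 31.47
position: [0.5518, -0.0015, 0.3792]
tool_rot: [0.778, 0.628, -0.001, -0.001]
ft_force: [0.3, -0.7, 0.3]
grip_width: 0.0696
grip_force: 0.0
[ 0.55193761 -0.0022702   0.37927518] 77.68904452124943
handle_near_left_grip 0.65 [204.1, 233.9] (array([ 0.4691, -0.0347,  0.0781,  0.0269]), 80.7)
spanner_mid 0.59 [120.2, 204.8] (array([0.4464, 0.1035, 0.1475, 0.0292]), 77.8)
chisel_mid 0.8 [109.1, 255.9] (array([0.5251, 0.1032, 0.1318, 0.0223]), 85.3)
lever_bar_mid 0.96 [26.0, 23.0] (array([0.2103, 0.3002, 0.0759, 0.0261]), 69.3)
lever_bar_mid 0.82 [112.8, 340.3] (array([0.6565, 0.0742, 0.1576, 0.0237]), 83.4)
```

View pics/w4.png

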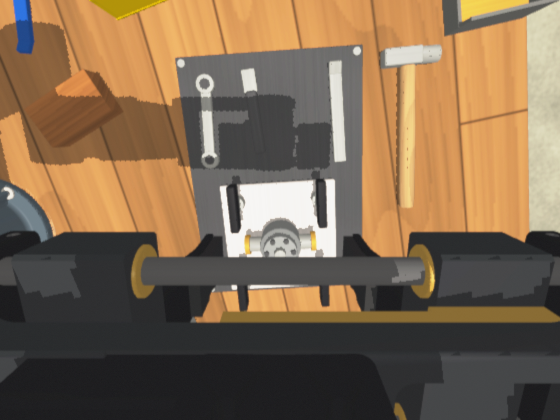

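All four bars, including NL (234,207) and FL (321,203), are parallel to the flange edge, so every handle is home. The spanner is at (206,120), chisel (254,110) and lever (339,112). I'll pick the spanner first.

```bash
M="python3 -m handwheel"
$M '[[0.27,-0.42,0,0],[0.27,-0.42,0.1,0],[0.27,-0.42,0.2,0],[0.27,-0.42,0.35,0],[0.27,-0.42,0.5,0],[0.27,-0.42,0.6,0],[0.27,-0.42,0.7,0],[0.27,-0.42,0.8,0],[0.27,-0.42,0.863,0],[0.27,-0.42,0.863,0],[0.27,-0.42,0.863,0],[0.27,-0.42,0.863,0]]' 50
$M '[[0,0,0.07,0],[0,0,0.14,0],[0,0,0.2,0],[0,0,0.24,0],[0,0,0.27,0],[0,0,0.3,0],[0,0,0.315,0],[0,0,0.325,0],[0,0,0.325,0],[0,0,0.325,0]]'
$M '[[0,0,0,0],[0,0,0,0],[0,0,0,0],[0,0,0,0],[0,0,0,0],[0,0,0,0],[0,0,0,0],[0,0,0,0]]' 0 50
$M '[[0,0,-0.05,0],[0,0,-0.1,0],[0,0,-0.2,0],[0,0,-0.3,0],[0,0,-0.4,0],[0,0,-0.5,0],[0,0,-0.6,0],[0,0,-0.6,0],[0,0,-0.6,0]]'
python3 - <<'E'
from h import *
go(.4825,.345,.2,6.5)
E
```

```text
time: 32.72
position: [0.4483, 0.1034, 0.123]
tool_rot: [0.779, 0.627, 0.001, 0.001]
ft_force: [-0.1, -0.0, 0.2]
grip_width: 0.0435
grip_force: 0.0
time: 33.55
position: [0.4471, 0.1039, 0.0248]
tool_rot: [0.779, 0.627, 0.0, 0.0]
ft_force: [-0.0, 0.0, 0.2]
grip_width: 0.0434
grip_force: 0.0
time: 34.22
position: [0.4468, 0.1039, 0.0246]
tool_rot: [0.779, 0.627, 0.0, 0.0]
ft_force: [-0.9, -0.2, 1.6]
grip_width: 0.016
grip_force: 50.0
time: 34.97
position: [0.4475, 0.1039, 0.2057]
tool_rot: [0.779, 0.627, 0.001, 0.001]
ft_force: [0.1, 0.6, -1.9]
grip_width: 0.0163
grip_force: 50.0
row [0.8101,-0.0576,0.0190,0.1977]  yaw 77.7 turn 71.2 rows>=9.9
```

```bash
M="python3 -m handwheel"
$M '[[0.2,0,0,0.02],[0.4,-0.03,0,0.04],[0.6,-0.058,0,0.06],[0.81,-0.058,0,0.08],[0.81,-0.058,0,0.1],[0.81,-0.058,0,0.12],[0.81,-0.058,0,0.14],[0.81,-0.058,0,0.16],[0.81,-0.058,0,0.18],[0.81,-0.058,0,0.198],[0.81,-0.058,0,0.198],[0.81,-0.058,0,0.198]]'
$M '[[0,0,0.1,0],[0,0,0.2,0],[0,0,0.3,0],[0,0,0.4,0],[0,0,0.45,0],[0,0,0.5,0],[0,0,0.55,0],[0,0,0.55,0],[0,0,0.55,0]]'
python3 -c "
from h import *
snap('top','t5')"
$M '[[0,0,0,0],[0,0,0,0],[0,0,0,0],[0,0,0,0]]' 35
$M '[[0,0,-0.1,0],[0,0,-0.2,0],[0,0,-0.3,0],[0,0,-0.4,0],[0,0,-0.5,0],[0,0,-0.5,0],[0,0,-0.5,0]]'
python3 - <<'E'
from h import *
F,K,T=snap("top","t6")
for l,z in [("spanner_mid",.01),("chisel_mid",.025),("lever_bar_mid",.022)]:
    for d in vision.outline_of("top",l): print(l,d["conf"],d["point"],rect(d["mask"],z,K,T))
go(.5255,.104,.13,85)
E
```

```text
time: 35.97
position: [0.48, 0.3443, 0.2015]
tool_rot: [0.998, 0.055, -0.003, 0.001]
ft_force: [-0.3, -0.0, -1.6]
grip_width: 0.0164
grip_force: 50.0
time: 36.72
position: [0.4801, 0.3442, 0.0375]
tool_rot: [0.998, 0.056, -0.002, 0.001]
ft_force: [0.3, 0.2, -1.4]
grip_width: 0.016
grip_force: 50.0
time: 37.1
position: [0.4822, 0.3453, 0.0405]
tool_rot: [0.998, 0.056, 0.001, -0.0]
ft_force: [-0.2, 0.2, -0.8]
grip_width: 0.0291
grip_force: 0.0
time: 37.68
position: [0.4828, 0.3456, 0.1922]
tool_rot: [0.998, 0.056, 0.003, -0.001]
ft_force: [-0.7, -1.0, -0.4]
grip_width: 0.0306
grip_force: 0.0
spanner_mid 0.52 [229.6, 171.0] (array([0.4745, 0.3399, 0.125 , 0.0255]), 0.3)
spanner_mid 0.18 [194.1, 170.0] (array([0.4845, 0.3975, 0.3032, 0.19  ]), 6.8)
chisel_mid 0.84 [202.9, 244.6] (array([0.5244, 0.1039, 0.1311, 0.0211]), 85.3)
lever_bar_mid 0.86 [162.1, 257.1] (array([0.6569, 0.0755, 0.1543, 0.0204]), 84.1)
row [0.0598,0.8131,0.1932,-0.2183]  yaw 6.4 turn -78.6 rows>=11.0
```

```bash
M="python3 -m handwheel"
$M '[[0.06,0.2,0,-0.02],[0.06,0.4,0,-0.04],[0.06,0.6,0,-0.06],[0.06,0.813,0,-0.08],[0.06,0.813,0,-0.1],[0.06,0.813,0,-0.12],[0.06,0.813,0,-0.14],[0.06,0.813,0.05,-0.16],[0.06,0.813,0.1,-0.18],[0.06,0.813,0.15,-0.2],[0.06,0.813,0.193,-0.218],[0.06,0.813,0.193,-0.218],[0.06,0.813,0.193,-0.218],[0.06,0.813,0.193,-0.218]]' 50
python3 - <<'E'
from h import *
go(.5255,.104,.026,85)
E
$M '[[0,0,0.07,0],[0,0,0.14,0],[0,0,0.2,0],[0,0,0.24,0],[0,0,0.28,0],[0,0,0.31,0],[0,0,0.33,0],[0,0,0.345,0],[0,0,0.345,0],[0,0,0.345,0]]'
$M '[[0,0,0,0],[0,0,0,0],[0,0,0,0],[0,0,0,0],[0,0,0,0],[0,0,0,0],[0,0,0,0],[0,0,0,0]]' 0 50
$M '[[0,0,-0.05,0],[0,0,-0.1,0],[0,0,-0.2,0],[0,0,-0.3,0],[0,0,-0.4,0],[0,0,-0.5,0],[0,0,-0.6,0],[0,0,-0.6,0],[0,0,-0.6,0]]'
python3 - <<'E'
from h import *
go(.478,.3845,.2,6.5)
E
```

```text
time: 39.05
position: [0.5261, 0.1046, 0.1304]
tool_rot: [0.739, 0.674, -0.001, -0.001]
ft_force: [0.6, 0.5, 0.3]
grip_width: 0.0436
grip_force: 0.0
row [-0.0021,-0.0018,0.3480,-0.0006]  yaw 84.8 turn -0.2 rows>=2.5
time: 39.88
position: [0.5269, 0.1046, 0.0283]
tool_rot: [0.738, 0.675, 0.0, 0.0]
ft_force: [0.1, -0.4, 0.5]
grip_width: 0.0437
grip_force: 0.0
time: 40.55
position: [0.5264, 0.1047, 0.0283]
tool_rot: [0.738, 0.675, -0.0, -0.0]
ft_force: [-1.3, 0.7, 3.6]
grip_width: 0.0176
grip_force: 50.0
time: 41.3
position: [0.5276, 0.1046, 0.2092]
tool_rot: [0.738, 0.675, 0.001, 0.001]
ft_force: [-0.8, -0.5, -3.5]
grip_width: 0.0173
grip_force: 50.0
row [0.9145,-0.2480,0.0306,0.2177]  yaw 84.9 turn 78.4 rows>=10.9
```

```bash
M="python3 -m handwheel"
$M '[[0.15,-0.03,0,0.018],[0.3,-0.07,0,0.036],[0.45,-0.11,0,0.054],[0.6,-0.15,0,0.072],[0.75,-0.2,0,0.09],[0.914,-0.248,0,0.108],[0.914,-0.248,0,0.126],[0.914,-0.248,0,0.144],[0.914,-0.248,0,0.162],[0.914,-0.248,0,0.18],[0.914,-0.248,0,0.198],[0.914,-0.248,0,0.218],[0.914,-0.248,0,0.218],[0.914,-0.248,0,0.218]]'
$M '[[0,0,0.1,0],[0,0,0.2,0],[0,0,0.3,0],[0,0,0.4,0],[0,0,0.45,0],[0,0,0.5,0],[0,0,0.54,0],[0,0,0.54,0],[0,0,0.54,0]]'
$M '[[0,0,0,0],[0,0,0,0],[0,0,0,0],[0,0,0,0]]' 35
$M '[[0,0,-0.1,0],[0,0,-0.2,0],[0,0,-0.3,0],[0,0,-0.4,0],[0,0,-0.5,0],[0,0,-0.5,0],[0,0,-0.5,0]]'
python3 - <<'E'
from h import *
F,K,T=snap("top","t7")
for l,z in [("spanner_mid",.01),("chisel_mid",.01),("lever_bar_mid",.022)]:
    for d in vision.outline_of("top",l): print(l,d["conf"],d["point"],rect(d["mask"],z,K,T))
go(.657,.075,.13,83.7)
E
```

```text
time: 42.47
position: [0.4759, 0.3836, 0.2055]
tool_rot: [0.998, 0.057, -0.002, 0.001]
ft_force: [-0.6, 0.4, -2.9]
grip_width: 0.0174
grip_force: 50.0
time: 43.22
position: [0.4766, 0.384, 0.0451]
tool_rot: [0.998, 0.056, -0.001, 0.0]
ft_force: [1.2, 0.3, -1.7]
grip_width: 0.0169
grip_force: 50.0
time: 43.55
position: [0.4779, 0.3848, 0.0474]
tool_rot: [0.998, 0.056, 0.001, -0.001]
ft_force: [0.6, 0.0, -0.2]
grip_width: 0.0294
grip_force: 0.0
time: 44.13
position: [0.4784, 0.3851, 0.1991]
tool_rot: [0.998, 0.056, 0.003, -0.001]
ft_force: [-0.5, 0.5, -0.8]
grip_width: 0.0304
grip_force: 0.0
spanner_mid 0.79 [227.1, 171.0] (array([0.4828, 0.3398, 0.1479, 0.0288]), 1.7)
chisel_mid 0.7 [226.6, 158.9] (array([0.4726, 0.3858, 0.1208, 0.0205]), 8.2)
lever_bar_mid 0.63 [146.5, 384.3] (array([ 0.6851, -0.3283,  0.0872,  0.081 ]), -46.1)
lever_bar_mid 0.57 [308.3, 181.3] (array([0.2049, 0.3231, 0.1167, 0.0256]), 73.5)
lever_bar_mid 0.2 [224.4, 171.2] (array([0.4818, 0.3389, 0.147 , 0.0256]), 1.8)
row [0.4849,1.0901,0.2152,-0.2147]  yaw 6.4 turn -77.3 rows>=10.8
```

```bash
M="python3 -m handwheel"
$M '[[0.05,0.12,0,-0.018],[0.1,0.24,0,-0.036],[0.15,0.36,0,-0.054],[0.2,0.48,0,-0.072],[0.25,0.6,0,-0.09],[0.3,0.7,0,-0.108],[0.36,0.8,0,-0.126],[0.42,0.8,0,-0.144],[0.484,0.8,0,-0.162],[0.484,0.8,0,-0.18],[0.484,0.8,0,-0.198],[0.484,0.8,0,-0.215],[0.484,0.8,0,-0.215],[0.484,0.8,0,-0.215]]' 50
python3 - <<'E'
from h import *
F,K,T=snap("top","t8")
for d in vision.outline_of("top","lever_bar_mid"): print(d["conf"],d["point"],rect(d["mask"],.022,K,T))
F,K,T=snap("wrist","w8")
for d in vision.outline_of("wrist","lever_bar_mid"): print(d["conf"],d["point"],rect(d["mask"],.022,K,T))
go(.657,.075,.13,83.7)
E
```

```text
time: 45.5
position: [0.6474, 0.1619, 0.1944]
tool_rot: [0.745, 0.667, -0.001, -0.001]
ft_force: [-0.1, 0.7, -0.6]
grip_width: 0.0436
grip_force: 0.0
0.71 [163.3, 254.3] (array([0.6563, 0.0708, 0.1448, 0.0204]), 83.8)
0.94 [243.1, 304.6] (array([0.6595, 0.0814, 0.1403, 0.0209]), 83.5)
row [-0.2852,0.0619,0.2188,0.0001]  yaw 83.7 turn 0.0 rows>=2.6
```

```bash
M="python3 -m handwheel"
$M '[[-0.1,0.02,0,0],[-0.2,0.05,0.05,0],[-0.285,0.064,0.1,0],[-0.285,0.064,0.15,0],[-0.285,0.064,0.219,0],[-0.285,0.064,0.219,0],[-0.285,0.064,0.219,0],[-0.285,0.064,0.219,0]]'
$M '[[0,0,0.07,0],[0,0,0.14,0],[0,0,0.2,0],[0,0,0.25,0],[0,0,0.29,0],[0,0,0.32,0],[0,0,0.34,0],[0,0,0.355,0],[0,0,0.355,0],[0,0,0.355,0]]'
$M '[[0,0,0,0],[0,0,0,0],[0,0,0,0],[0,0,0,0],[0,0,0,0],[0,0,0,0],[0,0,0,0],[0,0,0,0]]' 0 50
$M '[[0,0,-0.05,0],[0,0,-0.1,0],[0,0,-0.2,0],[0,0,-0.3,0],[0,0,-0.4,0],[0,0,-0.5,0],[0,0,-0.6,0],[0,0,-0.6,0],[0,0,-0.6,0]]'
python3 - <<'E'
from h import *
go(.4735,.424,.2,6.5)
E
```

```text
time: 46.37
position: [0.6586, 0.0753, 0.1312]
tool_rot: [0.744, 0.668, 0.0, 0.0]
ft_force: [-0.2, -0.1, 0.5]
grip_width: 0.0434
grip_force: 0.0
time: 47.2
position: [0.6584, 0.075, 0.0243]
tool_rot: [0.744, 0.668, 0.0, 0.0]
ft_force: [0.7, -1.4, 0.5]
grip_width: 0.0436
grip_force: 0.0
time: 47.87
position: [0.6583, 0.0749, 0.0242]
tool_rot: [0.744, 0.668, 0.0, 0.0]
ft_force: [0.0, -0.4, 1.8]
grip_width: 0.0189
grip_force: 50.0
time: 48.62
position: [0.6587, 0.075, 0.2053]
tool_rot: [0.744, 0.668, 0.001, 0.001]
ft_force: [-0.2, -0.4, -2.3]
grip_width: 0.0189
grip_force: 50.0
row [1.0901,-0.7393,0.0177,0.2147]  yaw 83.8 turn 77.3 rows>=10.8
```

```bash
M="python3 -m handwheel"
$M '[[0.1,-0.07,0,0],[0.2,-0.14,0,0],[0.3,-0.2,0,0],[0.4,-0.27,0,0],[0.48,-0.32,0,0],[0.545,-0.37,0,0]]'
$M '[[0.1,-0.07,0,0.02],[0.2,-0.14,0,0.04],[0.3,-0.2,0,0.06],[0.4,-0.27,0,0.08],[0.48,-0.32,0,0.1],[0.545,-0.37,0,0.12],[0.545,-0.37,0,0.14],[0.545,-0.37,0,0.16],[0.545,-0.37,0,0.18],[0.545,-0.37,0,0.2],[0.545,-0.37,0,0.215],[0.545,-0.37,0,0.215],[0.545,-0.37,0,0.215]]'
$M '[[0,0,0.1,0],[0,0,0.2,0],[0,0,0.3,0],[0,0,0.4,0],[0,0,0.45,0],[0,0,0.5,0],[0,0,0.54,0],[0,0,0.54,0],[0,0,0.54,0]]'
$M '[[0,0,0,0],[0,0,0,0],[0,0,0,0],[0,0,0,0]]' 35
$M '[[0,0,-0.1,0],[0,0,-0.2,0],[0,0,-0.3,0],[0,0,-0.4,0],[0,0,-0.5,0],[0,0,-0.6,0],[0,0,-0.7,0],[0,0,-0.7,0],[0,0,-0.7,0]]'
python3 - <<'E'
from h import *
F,K,T=snap("top","t9")
for l,z in [("spanner_mid",.01),("chisel_mid",.01),("lever_bar_mid",.01)]:
    for d in vision.outline_of("top",l): print(l,d["conf"],d["point"],rect(d["mask"],z,K,T))
a=cv2.imread("pics/t9.png")[100:330,120:450]; cv2.imwrite("pics/t9c.png",cv2.resize(a,None,fx=2.4,fy=2.4,interpolation=cv2.INTER_CUBIC))
go(.45,.1,.25,50)
E
```

```text
time: 49.12
position: [0.5621, 0.2511, 0.2007]
tool_rot: [0.744, 0.668, -0.003, -0.002]
ft_force: [0.8, 1.2, -1.9]
grip_width: 0.0189
grip_force: 50.0
time: 50.2
position: [0.4713, 0.4232, 0.2014]
tool_rot: [0.998, 0.057, -0.002, 0.001]
ft_force: [-0.6, -0.2, -1.7]
grip_width: 0.0189
grip_force: 50.0
time: 50.95
position: [0.472, 0.4236, 0.0409]
tool_rot: [0.998, 0.056, -0.001, 0.0]
ft_force: [-0.3, 0.4, -1.0]
grip_width: 0.0193
grip_force: 50.0
time: 51.28
position: [0.4734, 0.4246, 0.0433]
tool_rot: [0.998, 0.056, 0.001, -0.001]
ft_force: [0.5, -0.4, 0.3]
grip_width: 0.0295
grip_force: 0.0
time: 52.03
position: [0.4737, 0.4248, 0.2552]
tool_rot: [0.998, 0.056, 0.003, -0.002]
ft_force: [-0.6, -0.9, -0.5]
grip_width: 0.0308
grip_force: 0.0
spanner_mid 0.75 [222.2, 164.3] (array([0.4845, 0.3959, 0.306 , 0.1903]), 7.7)
spanner_mid 0.52 [220.2, 171.6] (array([0.4827, 0.346 , 0.1488, 0.0266]), 6.3)
chisel_mid 0.53 [222.0, 159.4] (array([0.4768, 0.3869, 0.1297, 0.0238]), 4.0)
lever_bar_mid 0.74 [236.3, 141.5] (array([0.4467, 0.4428, 0.1511, 0.0265]), 8.4)
lever_bar_mid 0.54 [309.2, 176.3] (array([0.2077, 0.3396, 0.1388, 0.0182]), 73.5)
row [-0.1919,1.0632,0.0010,-0.1211]  yaw 6.4 turn -43.6 rows>=7.8
```

View pics/t9c.png

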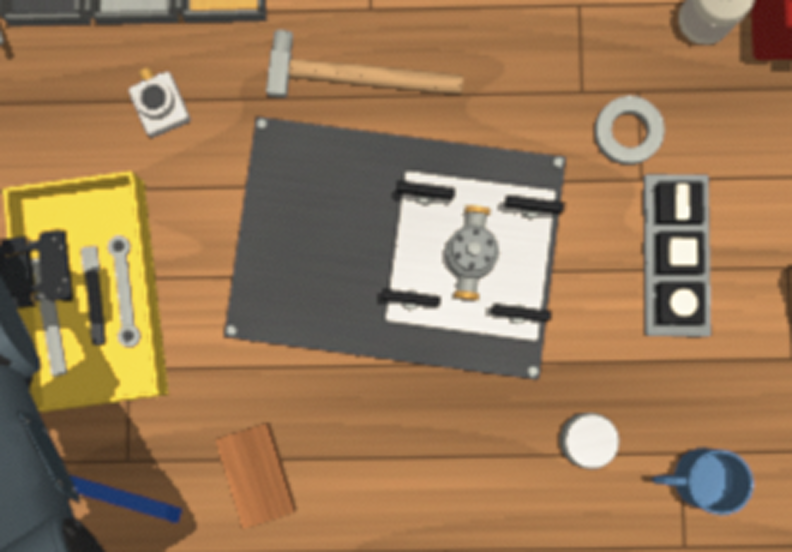

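The lever, chisel (95,295) and spanner (123,292) are all in the tote, the deck is clear, and the four handles are home, parallel to the flange edge. The bystanders have not moved. Keys next.

```bash
M="python3 -m handwheel"
$M '[[-0.01,0.13,0,0],[-0.02,0.26,0,0],[-0.03,0.39,0,0],[-0.04,0.52,0,0],[-0.045,0.65,0,0],[-0.05,0.78,0,0],[-0.053,0.902,0,0]]' 0 20
$M '[[-0.01,0.13,0,0],[-0.02,0.26,0,0],[-0.03,0.39,0,0],[-0.04,0.52,0,0],[-0.045,0.65,0,0],[-0.05,0.78,0,0],[-0.053,0.902,0,0]]'
$M '[[-0.06,0.13,0,0],[-0.12,0.26,0,0],[-0.18,0.39,0,0],[-0.24,0.52,0,0],[-0.3,0.65,0,0],[-0.35,0.78,0,0],[-0.4,0.902,0,0],[-0.4,0.902,0,0],[-0.4,0.902,0,0],[-0.4,0.902,0,0]]'
python3 - <<'E'
from h import *
F,K,T=snap("wrist","w10");P,o=pose();print(P[:3,3],yaw(P))
for l in ["key_square_top","key_round_top","key_bar_top"]:
    for d in vision.outline_of("wrist",l): print(l,d["conf"],d["point"],rect(d["mask"],.049,K,T))
F,K,T=snap("top","t10")
for l,z in [("spanner_mid",.01),("chisel_mid",.01),("lever_bar_mid",.01)]:
    for d in vision.outline_of("top",l): print(l,d["conf"],d["point"],rect(d["mask"],z,K,T))
E
```

```text
time: 52.82
position: [0.4858, 0.1513, 0.2505]
tool_rot: [0.998, 0.056, -0.002, 0.0]
ft_force: [1.1, -0.4, 0.1]
grip_width: 0.0012
grip_force: 0.0
time: 53.4
position: [0.5004, -0.1193, 0.2506]
tool_rot: [0.998, 0.055, -0.001, -0.001]
ft_force: [0.3, 0.1, 0.1]
grip_width: 0.0004
grip_force: 0.0
time: 54.23
position: [0.4116, -0.3987, 0.2504]
tool_rot: [0.998, 0.055, -0.001, -0.002]
ft_force: [-0.8, 1.0, -0.9]
grip_width: 0.0003
grip_force: 0.0
[ 0.41194101 -0.39782784  0.25066477] 6.424595532937747
key_square_top 0.85 [93.9, 284.1] (array([ 0.5185, -0.3884,  0.0343,  0.0338]), -0.9)
key_round_top 0.69 [154.3, 278.0] (array([ 0.453 , -0.3866,  0.0324,  0.0318]), 6.4)
key_bar_top 0.67 [29.5, 292.7] (array([ 0.5835, -0.3903,  0.0473,  0.0156]), -0.3)
spanner_mid 0.82 [219.1, 170.4] (array([0.4826, 0.345 , 0.1484, 0.0291]), 6.5)
chisel_mid 0.5 [219.5, 159.6] (array([0.4784, 0.3849, 0.133 , 0.0238]), 7.5)
lever_bar_mid 0.9 [231.9, 138.8] (array([0.4513, 0.4448, 0.1597, 0.0277]), 10.0)
lever_bar_mid 0.74 [305.5, 169.8] (array([0.2109, 0.3471, 0.1549, 0.0204]), 72.8)
```

View pics/w10.png

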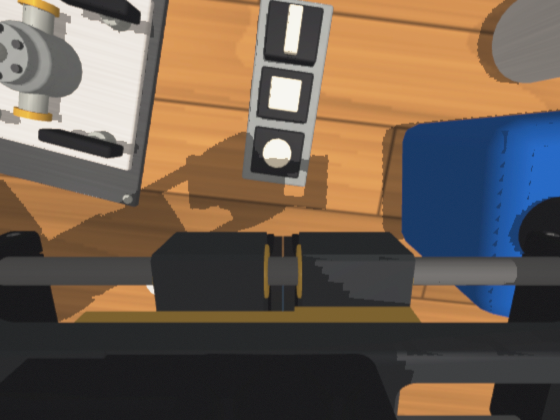

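The keys show at bar (293,29), square (284,94) and round (277,153). All three tools are in the tote. Now to press the square key.

```bash
M="python3 -m handwheel"
$M '[[0.1,0,0.1,0],[0.2,0,0.2,0],[0.3,0.006,0.3,0],[0.355,0.006,0.4,0],[0.355,0.006,0.5,0],[0.355,0.006,0.536,0],[0.355,0.006,0.536,0],[0.355,0.006,0.536,0],[0.355,0.006,0.536,0]]'
python3 -c "
from h import *
go(.518,-.388,.0515)"
$M '[[0,0,0.04,0],[0,0,0.08,0],[0,0,0.1,0],[0,0,0.115,0],[0,0,0.122,0],[0,0,0.13,0],[0,0,0.13,0],[0,0,0.13,0],[0,0,0.13,0]]'
```

```text
time: 55.38
position: [0.5188, -0.3907, 0.0931]
tool_rot: [0.998, 0.056, 0.001, 0.001]
ft_force: [0.7, -0.3, -0.6]
grip_width: 0.0005
grip_force: 0.0
row [-0.0017,-0.0094,0.1388,0.0000]  yaw 6.4 turn 0.0 rows>=1.0
time: 56.13
position: [0.5179, -0.3893, 0.0524]
tool_rot: [0.998, 0.056, -0.0, -0.0]
ft_force: [-2.6, 1.5, 4.5]
grip_width: 0.0004
grip_force: 2.1
```

```bash
M="python3 -m handwheel"
$M '[[0,0,0.003,0],[0,0,0.006,0],[0,0,0.006,0],[0,0,0.006,0]]'
$M '[[0,0,-0.05,0],[0,0,-0.13,0],[-0.1,0,-0.13,0],[-0.2,0,-0.13,0],[-0.22,0,-0.13,0],[-0.22,0,-0.13,0],[-0.22,0,-0.13,0]]'
python3 -c "
from h import *
go(.452,-.386,.0505)"
```

```text
time: 56.47
position: [0.5181, -0.3894, 0.0514]
tool_rot: [0.998, 0.056, -0.0, -0.0]
ft_force: [-3.5, 2.5, 8.9]
grip_width: 0.0004
grip_force: 4.7
time: 57.05
position: [0.4536, -0.3978, 0.0893]
tool_rot: [0.998, 0.055, 0.001, 0.001]
ft_force: [-0.4, 0.3, -0.1]
grip_width: 0.0006
grip_force: 0.0
row [-0.0009,-0.0396,0.1293,0.0000]  yaw 6.3 turn 0.0 rows>=1.0
```

```bash
M="python3 -m handwheel"
$M '[[0,-0.04,0,0],[0,-0.04,0,0],[0,-0.04,0,0],[0,-0.04,0.04,0],[0,-0.04,0.08,0],[0,-0.04,0.1,0],[0,-0.04,0.115,0],[0,-0.04,0.122,0],[0,-0.04,0.13,0],[0,-0.04,0.134,0],[0,-0.04,0.134,0],[0,-0.04,0.134,0]]'
```

```text
time: 58.05
position: [0.451, -0.3842, 0.0512]
tool_rot: [0.998, 0.056, -0.0, -0.001]
ft_force: [-2.9, 3.8, 15.2]
grip_width: 0.0005
grip_force: 8.0
```

Bottomed (15 N). Lift off and go to the bar key.

```bash
M="python3 -m handwheel"
$M '[[0,0,-0.05,0],[0,0,-0.15,0],[0.1,0,-0.15,0],[0.2,0.03,-0.15,0],[0.3,0.05,-0.15,0],[0.4,0.06,-0.15,0],[0.44,0.063,-0.15,0],[0.44,0.063,-0.15,0],[0.44,0.063,-0.15,0],[0.44,0.063,-0.15,0]]'
python3 -c "
from h import *
go(.583,-.3895,.0505)"
```

```text
time: 58.88
position: [0.5831, -0.3887, 0.0934]
tool_rot: [0.998, 0.056, -0.001, -0.001]
ft_force: [0.3, 0.8, 0.5]
grip_width: 0.0005
grip_force: 0.0
row [-0.0007,0.0026,0.1431,0.0000]  yaw 6.4 turn 0.0 rows>=1.0
```

```bash
M="python3 -m handwheel"
$M '[[0,0,0.05,0],[0,0,0.09,0],[0,0,0.11,0],[0,0,0.122,0],[0,0,0.13,0],[0,0,0.138,0],[0,0,0.143,0],[0,0,0.143,0],[0,0,0.143,0]]'
$M '[[0,0,-0.05,0],[0,0,-0.15,0],[0,0,-0.3,0],[0,0,-0.4,0],[0,0,-0.5,0],[0,0,-0.5,0],[0,0,-0.5,0],[0,0,-0.5,0],[0,0,-0.5,0],[0,0,-0.5,0]]'
python3 - <<'E'
from h import *
F,K,T=snap("top","t11")
for l,z in [("spanner_mid",.01),("chisel_mid",.01),("lever_bar_mid",.01)]:
    for d in vision.outline_of("top",l): print(l,d["conf"],d["point"],rect(d["mask"],z,K,T))
a=cv2.imread("pics/t11.png")[100:330,120:450]; cv2.imwrite("pics/t11c.png",cv2.resize(a,None,fx=2.4,fy=2.4,interpolation=cv2.INTER_CUBIC))
E
```

```text
time: 59.63
position: [0.5843, -0.3892, 0.0519]
tool_rot: [0.998, 0.056, -0.0, 0.0]
ft_force: [-3.5, 1.3, 3.8]
grip_width: 0.0001
grip_force: 2.3
time: 60.47
position: [0.5839, -0.3883, 0.1992]
tool_rot: [0.998, 0.056, -0.001, -0.001]
ft_force: [-0.7, 0.2, -0.5]
grip_width: 0.0003
grip_force: 0.0
spanner_mid 0.79 [222.0, 170.9] (array([0.4815, 0.3447, 0.1455, 0.0259]), 5.0)
chisel_mid 0.78 [218.9, 158.3] (array([0.4768, 0.3878, 0.1297, 0.0267]), 4.4)
lever_bar_mid 0.7 [230.1, 138.3] (array([0.4526, 0.4448, 0.1587, 0.0249]), 11.2)
lever_bar_mid 0.6 [306.8, 171.8] (array([0.2111, 0.345 , 0.1527, 0.0225]), 74.4)
```

View pics/t11c.png

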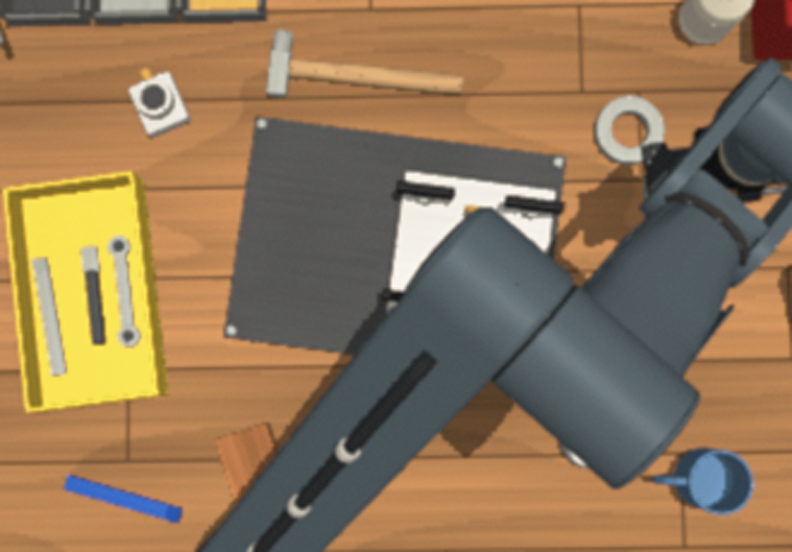

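All three tools lie flat in the tote and the bystanders are in place. The bar press only reached 3.8 N, so I'll press it again, deeper.

```bash
M="python3 -m handwheel"
$M '[[0,0,0.1,0],[0,0,0.2,0],[0,0,0.3,0],[0,0,0.4,0],[0,0,0.44,0],[0,0,0.46,0],[0,0,0.475,0],[0,0,0.485,0],[0,0,0.493,0],[0,0,0.5,0],[0,0,0.504,0],[0,0,0.504,0],[0,0,0.504,0]]'
$M '[[0,0,0,0],[0,0,0,0]]'
```

```text
time: 61.75
position: [0.5853, -0.3896, 0.0514]
tool_rot: [0.998, 0.056, 0.001, 0.001]
ft_force: [-0.9, 1.2, 5.2]
grip_width: 0.0004
grip_force: 2.9
time: 61.92
position: [0.5853, -0.3896, 0.0515]
tool_rot: [0.998, 0.056, 0.001, 0.001]
ft_force: [-1.3, 0.8, 6.4]
grip_width: 0.0004
grip_force: 2.9
```

```bash
M="python3 -m handwheel"
$M '[[0,0,0.004,0],[0,0,0.008,0],[0,0,0.008,0],[0,0,0.008,0]]'
$M '[[0,0,-0.05,0],[0,0,-0.15,0],[0,0,-0.3,0],[0,0,-0.4,0],[0,0,-0.5,0],[0,0,-0.5,0],[0,0,-0.5,0],[0,0,-0.5,0],[0,0,-0.5,0],[0,0,-0.5,0]]'
python3 -c "
from rig import job; print(job.hand_in())"
```

```text
time: 62.25
position: [0.5853, -0.3897, 0.0513]
tool_rot: [0.998, 0.056, 0.001, 0.001]
ft_force: [-3.1, 3.4, 14.6]
grip_width: 0.0009
grip_force: 7.6
time: 63.08
position: [0.5838, -0.3883, 0.1954]
tool_rot: [0.998, 0.056, -0.001, -0.001]
ft_force: [0.4, 0.0, 0.7]
grip_width: 0.0006
grip_force: 0.0
the job is handed in; nothing more can be done
None
```

The job is handed in at about 63 s; no verdict came back. The spanner, chisel and lever are in the tote (no drift was on the deck), all four T-handles were taken home in two crisscross passes, and the square, round and bar keys were pressed in that order, the bar twice because its first press may have fallen short.

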